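Stack a battery module and hold an air-speed probe in its cooling duct

TASK

Take the loose battery module with the open air duct through its middle and stack it squarely on the module that stands on the blower base, setting it down gently rather than dropping it; then lift the air-speed probe out of its stand and lower its stem straight down the duct until the yellow depth ring is level with the top of the stack. The stem must not touch the duct walls or the modules anywhere: finish while still holding the probe there, upright, still and centred in the duct, with nothing but the gripper carrying it, and leave everything else on the bench where it is.

Things in the scene. Friction and masses are not known exactly. Their poses are not given: they have to be found in the camera images.
- blower_base: Aluminium plenum plate 130 x 90 x 22 mm (x, y, z) fixed to the bench, with low black corner stops (8 mm above the plate) around the lower module and a black round blower (74 mm across, 28 mm high, centre 104 mm out along its -x). Origin: centre of the plate's underside on the bench.
- lower_module: Battery module standing in the corner stops of the blower base: a closed case 104 x 64 x 70 mm (x, y, z), blue upright cells between black end lids behind flat clear side covers, with an open air duct straight through its middle from top to bottom. Loose, about 0.7 kg. Origin: centre of its underside, 22 mm above the bench; z up.
- lower_duct (a point): Centre of the mouth of the lower module's duct, in the plane of its top (70 mm above its origin, 92 mm above the bench).
- upper_module: The loose module to be stacked, the same as the lower one: 104 x 64 x 70 mm (x, y, z), about 0.55 to 0.85 kg, flat sides to grip across the 64 mm width. The duct through its middle along z is octagonal, 18 mm across the flats, with an orange gasket ring round its mouth (flush with the lid). It stands upright on the bench to the left or the right. Origin: centre of its underside; a half turn about z makes no difference.
- upper_duct (a point): Centre of the mouth of the upper module's duct, in the plane of its top (70 mm above its origin).
- plain_module: Another module of the same size, 104 x 64 x 70 mm, but with no duct (a cell in the middle of its lid instead). It stands on the other side of the bench. Origin: centre of its underside. To be left alone.
- probe_stand: Fixed upright holder: dark steel foot 80 mm across and 10 mm high with a tube 24 mm across, 112 mm high, whose bore (14 mm) takes the probe's stem. To the left or right. Origin: centre of the underside.
- probe: Wireless air-speed probe, 0.11 kg, standing upright in its stand: a straight steel stem 6 mm in diameter, tip down, under a flat black handle 20 x 32 mm (x, y) that runs from 100 to 166 mm above the tip, with an orange band at its lower end. The handle's underside rests on the top of the stand's tube, so the tip starts 12 mm above the bench and must rise 100 mm to come out. Origin: centre of the tip; z runs up the stem.
- probe_ring (a point): Middle of the yellow depth ring on the stem (a band 4 mm high, 7 mm across), 85 mm above the tip. With the ring level with the top of the upper module the tip is 15 mm down in the lower module's duct.
- probe_grip (a point): Point on the handle's axis 138 mm above the tip, a good height to grip, across the 20 mm thickness (the probe's x).
- cleaner_bottle: White plastic bottle 54 mm across, 130 mm high, standing on the side opposite the probe stand; origin at the centre of its underside. To be left alone.
- tape_roll: Amber tape roll lying flat, 84 mm across, 19 mm high; origin at the centre of its underside. To be left alone.
- nickel_reel: Reel of nickel strip lying flat, 150 mm across, 20 mm high; origin at the centre of its underside. To be left alone.
- multimeter: Orange multimeter lying on its back, 145 x 75 x 38 mm; origin at the centre of its underside. To be left alone.
- screwdriver: Screwdriver lying flat, 190 mm long; origin within its length. To be left alone.
Things that resemble listed ones, but are neither listed nor needed, are in the scene too. What is shaped like the upper_module but green is not meant. There is more than one size of the probe; the job needs the smaller.

How it is judged:
By the outcome, as a careful person would: the job done as asked, in the order asked, and still so for the second after the job is handed in, while the arm keeps its last pose, push and grip.
It also fails if it takes over 64 s, if anything falls off the work surface, if the arm or the gripper's body presses on something with over 40 N, if the wrist force passes 120 N, or if a joint passes its speed limit or range.

ROBOT

A 6-joint arm with a two-finger parallel gripper is mounted at the origin on the work surface. World frame = base frame: x ahead of the robot, y to its left, z up, the work surface at z = 0. Lengths are in m, angles in degrees, forces in N, time in s.
With the tool pointing down it reaches from about 0.4 to 0.825 m from the base axis. Payload 7 kg.
Tool frame: the origin (TCP) lies at the very end of the fingers, on their centre line; the grasp point (between the pads) lies 19 mm behind it (ctrl.grip_depth is the distance from the TCP to the grasp point, in m); z points along the fingers, y is the line along which they close (so a half turn about z gives the same grasp; the last joint's range is limited). The gripper opens to 88 mm and grips with 3 to 60 N. Pads are 19 mm wide; open, the fingers measure 130 mm over their backs; the gripper's body (78 mm by 193 mm) begins 47 mm behind the grasp point.
Start: joints at [82.111, 20.546, 0.682, 0, -70.136, -16.507], TCP at [0.279, 0.615, 0.227] pointing down, gripper open.
Joint ranges: [-176.03, 176.03], [-82.01, 121.73], [-58.28, 71.71], [-173.87, 95.51], [-174.79, -0.11], [-173.66, 173.66]. Speed limits (degrees/s): [136.94, 136.94, 172.46, 180, 180, 180].

INTERFACE

Orientations are given as [roll, pitch, yaw] about the fixed x, y, z axes, in that order (R = Rz(yaw) Ry(pitch) Rx(roll)).
In Python, from plant import get_obs, eyes, ctrl, spotter gives the robot as it stands.
- The arm moves only by the shell command python3 -m crank 'ROWS'. ROWS is JSON, one flat list of numbers, 7 for each row, row after row: the turn, a rotation vector about the tool's x, y, z in rad, then the shift along the tool's x, y, z in mm, then the opening, from 0 (shut) to 1 (fully open). A call has 1 to 5 rows; each row shifts and turns the commanded pose from where the row before left it, along the tool's axes as they then stand; what a row does not reach is not made up. A row lasts 1/8 s, in which the tool goes at most 62.5 mm and 10.7 degrees, less where a joint would pass 70% of its speed; a pose out of reach is approached as far as the arm can. A call is refused whole if a number of a shift passes 62.5 or a number of a turn 0.188, either way. A call with a gripper value outside its range is refused whole. The fingers move at their own pace and stop on an object; the grip force is fixed at half the most. Time passes only in rows, so rows that do not move let the fingers close. It gives the time, the measured TCP pose, the force, the opening and the grip force at its end, in the units of the state.
- get_obs(): the state, without advancing time (a new reading comes with each control period).
- eyes.snapshot(name): name is "scene" or "top"; returns the picture (400x640x3 uint8, blue, green, red); there is no depth.
- eyes.camera_model(name): a dict with "fx", "fy", "cx", "cy" (pixels), "D" ([k1, k2, p1, p2, k3] as OpenCV has them; the pictures are not rectified), "extrinsics" (4x4, takes a point from camera to world coordinates). Camera axes: x right, y down, z forward; pixel columns grow to the right and rows downward; lengths in m; the calibration is good to about 2 mm. A picture is of the moment at which its call begins. camera_model takes no time and is no camera call.
- ctrl.close_job(): hands the job in; it is judged then, once.
Trained networks look in the newest picture that a camera, given by its name, has taken for a name from the list of things; names that differ only in an ending like _2 or _b are one class to them, and where a whole thing is asked for, a point or a joint stands for the part that bears it (a point fixed in the world has none). Each returns a list of dicts, best first, with "p" (0 to 1); they miss things now and then, are a little off and sometimes report something else, mostly with a low value. They report only what shows in the picture. A call takes as long as a camera call. They do not tell look-alikes from the thing itself.
- spotter.outline_of(camera, target): "region" (400x640 bool, what is visible of it) and "rect" ([left, top, width, height] in pixels, round what is visible of it).
- spotter.place_of(camera, target): "location" ([column, row] in pixels: a listed point, or the origin of a listed thing).
The state is a dict: "clock": time; "joint_pos": joint angles; "qvel": joint speeds; "tau": joint torques, N m; "tool_pos": TCP position; "orientation": TCP orientation; "force": force on the tool from outside, world axes, zero at the start; "moment": the same for the moment, N m; "opening": finger opening in m; "gripper_force": force on a finger pad.
Only numpy, scipy, OpenCV 4.12 (cv2) and the standard library are available. Lean on these libraries where they do the work, as an engineer would, in place of code of your own. Each camera call takes 0.05 s, during which the arm holds its last target. There are 200 camera calls.

## Working session

There is one attempt and no reset: what is moved stays moved. The work goes in short steps, Python scripts to look and compute and a shell command to move; the robot and the scene stay as the last step left them, time stands still between calls to the robot, and variables do not carry over. Pictures are saved under pics/ and viewed, at most 10 in all, crops included, and the job is handed in when it is done.

```bash
mkdir -p pics; ls; cat > h.py <<'E'
import numpy as np,cv2
from plant import get_obs,eyes,ctrl,spotter
def ray(cam,px):
    m=eyes.camera_model(cam);K=np.array([[m['fx'],0,m['cx']],[0,m['fy'],m['cy']],[0,0,1.]])
    u=cv2.undistortPoints(np.array([[px]],float),K,np.array(m['D'],float))[0,0]
    T=np.array(m['extrinsics']);d=T[:3,:3]@np.array([u[0],u[1],1]);return T[:3,3],d
def atz(cam,px,z):
    o,d=ray(cam,px);return o+d*(z-o[2])/d[2]
def proj(cam,P):
    m=eyes.camera_model(cam);K=np.array([[m['fx'],0,m['cx']],[0,m['fy'],m['cy']],[0,0,1.]])
    T=np.linalg.inv(np.array(m['extrinsics']))
    return cv2.projectPoints(np.atleast_2d(np.array(P,float)),cv2.Rodrigues(T[:3,:3])[0],T[:3,3],K,np.array(m['D'],float))[0][:,0]
E
python3 - <<'E'
from h import *
np.set_printoptions(precision=4,suppress=True)
for c in('scene','top'):
    cv2.imwrite(f'pics/{c}0.png',eyes.snapshot(c));m=eyes.camera_model(c);print(c,m['fx'],np.array(m['extrinsics']))
    for n,z in [('lower_duct',.092),('upper_duct',.07),('upper_module',0),('lower_module',.022),('blower_base',0),('plain_module',0),('probe_stand',0),('probe',.012),('probe_ring',.097),('probe_grip',.15),('cleaner_bottle',0)]:
        for r in spotter.place_of(c,n)[:4]:
            print(n,round(r['p'],2),np.round(r['location'],1),atz(c,r['location'],z))
o=get_obs();print(o['clock'],o['tool_pos'],o['orientation'])
E
```

```text
pics
scene 372.02698353855175 [[ 0.2254  0.7384 -0.6356  1.2412]
 [ 0.9742 -0.1647  0.1542 -0.1578]
 [ 0.0092 -0.6539 -0.7565  0.9536]
 [ 0.      0.      0.      1.    ]]
lower_duct 0.65 [316.3 213.1] [ 0.5721 -0.0063  0.092 ]
upper_duct 0.82 [392.9 177. ] [0.4615 0.2783 0.07  ]
upper_duct 0.59 [377.8 151.6] [0.3321 0.2699 0.07  ]
upper_module 0.91 [389.2 191.5] [0.4627 0.276  0.    ]
upper_module 0.87 [376.7 164. ] [0.3237 0.2778 0.    ]
upper_module 0.54 [319.7 211. ] [0.4945 0.0227 0.    ]
upper_module 0.46 [319.  232.7] [0.5791 0.001  0.    ]
lower_module 0.92 [319.9 227.8] [0.5769 0.0042 0.022 ]
blower_base 0.67 [318.5 235.6] [ 0.5896 -0.003   0.    ]
blower_base 0.61 [317.1 213.8] [ 0.5041  0.0118 -0.    ]
plain_module 0.84 [231.  216.3] [ 0.4533 -0.2627  0.    ]
plain_module 0.54 [318.1 226.7] [ 0.5558  0.0034 -0.    ]
plain_module 0.48 [319.5 213.2] [0.5034 0.02   0.    ]
probe_stand 0.73 [236.7 262.4] [ 0.6302 -0.259   0.    ]
probe 0.93 [220.  300.9] [ 0.7479 -0.3112  0.012 ]
probe_ring 0.64 [207.6 277.2] [ 0.7198 -0.3247  0.097 ]
probe_ring 0.61 [232.2 245.5] [ 0.6362 -0.2
[... 961 characters left out ...]
e 0.97 [315.1 190.9] [ 0.597 -0.001  0.   ]
plain_module 0.77 [382.6 229.4] [ 0.4498 -0.2594  0.    ]
probe_stand 0.58 [381.4 184.5] [ 0.6245 -0.2585  0.    ]
probe 0.66 [392.8 157. ] [ 0.7322 -0.3039  0.012 ]
probe 0.56 [380.5 184.1] [ 0.6235 -0.2529  0.012 ]
probe 0.53 [313.6 195.3] [0.5776 0.0047 0.012 ]
probe_ring 0.51 [404.3 146.6] [ 0.7489 -0.33    0.097 ]
probe_ring 0.4 [388.1 181.8] [ 0.6148 -0.2658  0.097 ]
probe_grip 0.69 [315.6 195.7] [ 0.5521 -0.0018  0.15  ]
probe_grip 0.68 [389.8 172.2] [ 0.6381 -0.2622  0.15  ]
probe_grip 0.65 [408.6 137.7] [ 0.7659 -0.3338  0.15  ]
cleaner_bottle 0.74 [251.3 173.6] [0.6633 0.2469 0.    ]
1.2 [0.2788 0.6147 0.2265] [179.9981  -0.0014 -24.3988]
```

View pics/scene0.png

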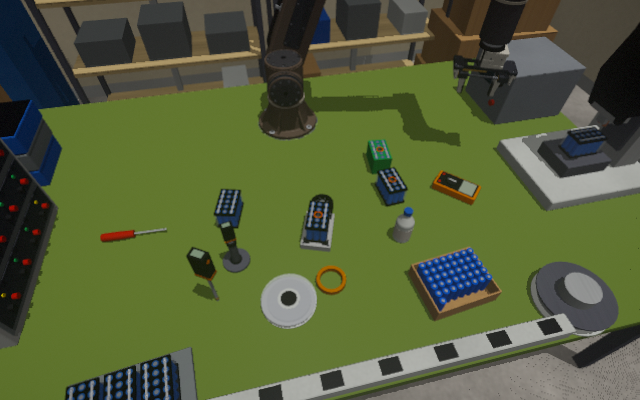

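View pics/top0.png

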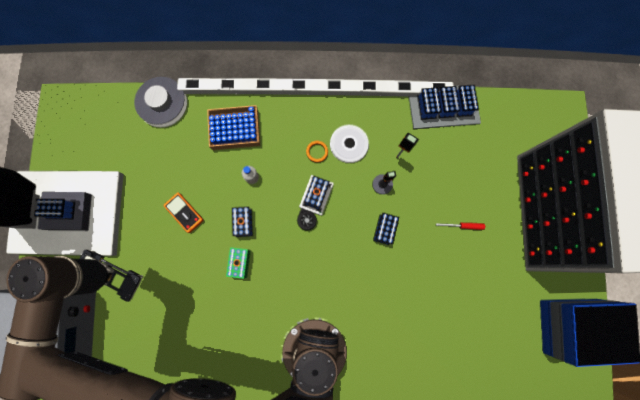

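```bash
python3 - <<'E'
import cv2
s=cv2.imread('pics/scene0.png');t=cv2.imread('pics/top0.png')
cv2.imwrite('pics/sc.png',cv2.resize(s[140:310,180:430],None,fx=3.2,fy=3.2,interpolation=cv2.INTER_CUBIC))
cv2.imwrite('pics/tc.png',cv2.resize(t[125:275,220:420],None,fx=4,fy=4,interpolation=cv2.INTER_CUBIC))
E
```

```text
(no output)
```

View pics/sc.png

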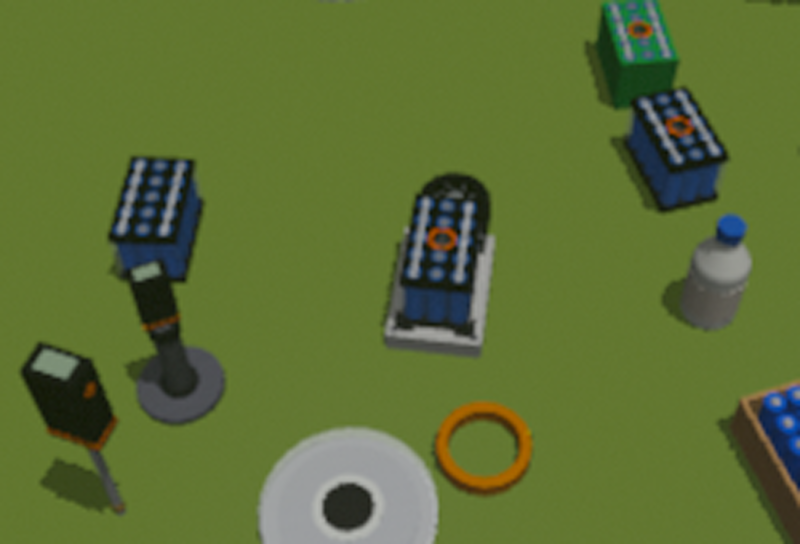

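View pics/tc.png

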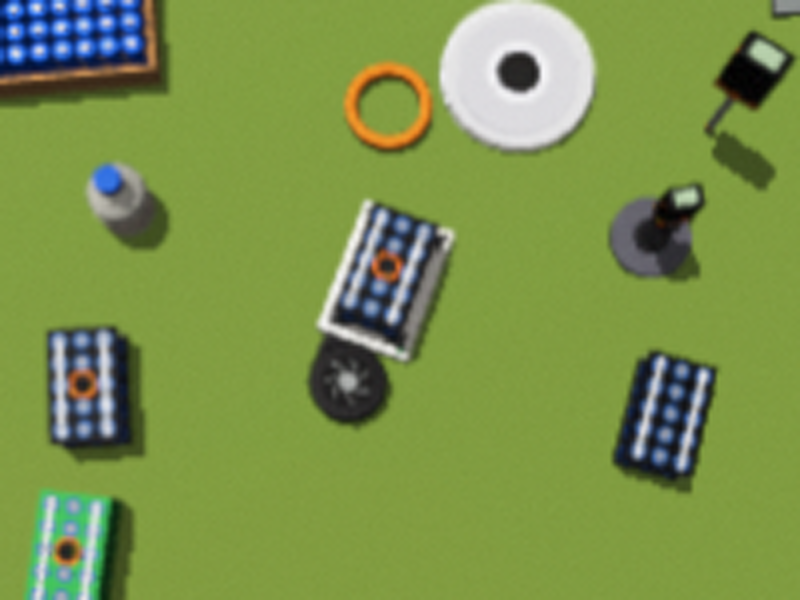

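```bash
cat > fit.py <<'E'
from h import *
from scipy.optimize import minimize
def region(c,n,px):
    rs=[r for r in spotter.outline_of(c,n)]
    rs=[r for r in rs if r['region'][int(px[1])-3:int(px[1])+4,int(px[0])-3:int(px[0])+4].any()]
    return rs[0] if rs else None
def sil(c,p,dx,dy,z0,z1,box,S=8):
    a=np.radians(p[2]);R=np.array([[np.cos(a),-np.sin(a)],[np.sin(a),np.cos(a)]])
    P=[[*(R@[sx*dx/2,sy*dy/2]+p[:2]),z] for sx in(1,-1) for sy in(1,-1) for z in(z0,z1)]
    q=(proj(c,P)-[box[0]-.5,box[1]-.5])*S
    m=np.zeros((box[3]*S,box[2]*S),np.uint8);cv2.fillConvexPoly(m,(cv2.convexHull(q.astype(np.float32))*16).astype(np.int32),1,shift=4)
    return cv2.resize(m.astype(np.float32),(box[2],box[3]),interpolation=cv2.INTER_AREA)
def fit(regs,p0,dx,dy,z0,z1):
    def cost(p):
        e=0
        for c,(reg,box) in regs.items():
            x,y,w,h=box;m=sil(c,p,dx,dy,z0,z1,box);e+=np.abs(m-reg[y:y+h,x:x+w]).sum()
        return e
    best=None
    for a in p0[2]:
        st=np.array([p0[0],p0[1],a]);sx=np.array([st,st+[.01,0,0],st+[0,.01,0],st+[0,0,12]])
        r=minimize(cost,st,method='Nelder-Mead',options=dict(initial_simplex=sx,xatol=1e-4,fatol=.1,maxiter=200))
        if best is None or r.fun<best.fun:best=r
    return best.x,best.fun
def run(n,p0,dims,names=('scene','top')):
    regs={}
    for c in names:
        zc=(dims[2]+dims[3])/2
        r=region(c,n,proj(c,[p0[0],p0[1],zc])[0])
        if r is None: print(n,c,'none');continue
        x,y,w,h=[int(v) for v in r['rect']];b=(x-10,y-10,w+20,h+20);regs[c]=(r['region'].astype(np.float32),b)
        print(n,c,round(r['p'],2),r['rect'],r['region'].sum())
    for k in list(regs)+['both']:
        f=fit(regs if k=='both' else {k:regs[k]},p0,*dims);print('  ',k,np.round(f[0],4),round(f[1],1))
def ring(c,img,px,z,rad=8):
    x,y=np.round(px).astype(int);s=img[y-rad:y+rad+1,x-rad:x+rad+1].astype(float)
    w=np.clip(s[...,2]-1.3*s[...,1]-20,0,None)*(s[...,2]>s[...,0]+30)
    yy,xx=np.mgrid[-rad:rad+1,-rad:rad+1];q=[x+(w*xx).sum()/w.sum(),y+(w*yy).sum()/w.sum()]
    return q,atz(c,q,z)
E
python3 - <<'E'
from fit import *
im={c:eyes.snapshot(c) for c in('scene','top')}
for c in im:
    for n,p in(('upper',[.466,.272,.07]),('lower',[.575,.003,.092])):
        q=proj(c,p)[0]
        for _ in range(3): q,w=ring(c,im[c],q,p[2])
        print(n,c,np.round(q,2),np.round(w,4))
run('upper_module',(.466,.272,[-25,0,25]),(.104,.064,0,.07))
run('lower_module',(.575,.003,[-30,0]),(.104,.064,.022,.092))
run('probe',(.625,-.257,[-60,-20,20,60]),(.02,.032,.112,.178))
run('probe_stand',(.625,-.257,[0]),(.08,.08,0,.112))
E
```

```text
upper scene [391.67 178.88] [0.4687 0.2714 0.07  ]
lower scene [317.57 213.72] [ 0.5752 -0.0031  0.092 ]
upper top [240.02 220.98] [0.471  0.2707 0.07  ]
lower top [316.3  191.13] [ 0.579  -0.0047  0.092 ]
upper_module scene 0.92 [377.3, 166.8, 32.4, 40.6] 873
upper_module top 0.64 [232.3, 207.3, 21.3, 30.5] 571
   scene [0.4702 0.2721 2.2448] 52.6
   top [0.4738 0.269  5.7107] 49.7
   both [0.4725 0.2716 2.1736] 116.4
lower_module scene 0.69 [305.1, 201.9, 25.8, 42.9] 937
lower_module top 0.9 [301.8, 173.8, 26.3, 36.9] 593
   scene [ 5.78400e-01 -1.90000e-03 -1.89875e+01] 53.3
   top [ 5.79400e-01 -2.50000e-03 -1.88267e+01] 40.9
   both [ 5.78800e-01 -2.10000e-03 -1.92229e+01] 95.3
probe scene 0.63 [219.9, 222.0, 14.2, 21.1] 219
probe top 0.39 [385.6, 171.1, 10.0, 8.7] 90
   scene [ 0.6241 -0.2581  9.7576] 52.7
   top [ 0.6257 -0.2612 11.8383] 18.6
   both [ 0.6243 -0.2586 10.5431] 75.1
probe_stand scene 0.65 [226.6, 242.6, 24.2, 32.4] 596
probe_stand top 0.64 [373.0, 174.1, 20.1, 21.4] 272
   scene [ 0.6178 -0.2521  4.9663] 638.4
   top [ 0.5915 -0.2351 52.2108] 350.5
   both [ 0.6175 -0.2522  5.0893] 1062.9
```

```bash
cat > rect.py <<'E'
from h import *
def rectify(c,img,x,y,yaw,z,L=.07,res=.0005):
    n=int(2*L/res);g=(np.arange(n)-n/2+.5)*res
    X,Y=np.meshgrid(g,-g);a=np.radians(yaw)
    P=np.stack([x+X*np.cos(a)-Y*np.sin(a),y+X*np.sin(a)+Y*np.cos(a),0*X+z],-1).reshape(-1,3)
    q=proj(c,P).astype(np.float32).reshape(n,n,2)
    return cv2.remap(img,q[...,0],q[...,1],cv2.INTER_CUBIC),X,Y
def strips(c,img,x,y,yaw,z):
    for _ in range(4):
        r,X,Y=rectify(c,img,x,y,yaw,z,.06)
        v=r.min(2).astype(float);a=np.radians(yaw)
        best=[]
        for s in(1,-1):   # two bars at y=+-~18mm
            m=(abs(X)<.044)&(abs(Y*s-.017)<.011)
            w=np.clip(v-90,0,None)*m
            xs=X[w>0];ys=Y[w>0];ww=w[w>0]
            k,b=np.polyfit(xs,ys,1,w=np.sqrt(ww));best.append((k,b,(ww*xs).sum()/ww.sum()))
        k=np.mean([t[0] for t in best]);b=np.mean([t[1] for t in best])
        yaw+=np.degrees(np.arctan(k));x+=-b*np.sin(a);y+=b*np.cos(a)
    return x,y,yaw,[t[1] for t in best],[t[0] for t in best]
E
python3 - <<'E'
from rect import *
im={c:cv2.imread(f'pics/{c}0.png') for c in('scene','top')}
row=[]
for c in im:
    for n,a in(('up',(.470,.271,3,.07)),('low',(.577,-.004,-19,.092))):
        print(n,c,*[np.round(v,4) for v in strips(c,im[c],*a)])
    row.append(np.hstack([cv2.resize(rectify(c,im[c],*a,L)[0],(260,260)) for a,L in(((.470,.271,3,.07),.07),((.577,-.004,-19,.092),.07),((.6245,-.259,10.5,.178),.04))]))
cv2.imwrite('pics/rect.png',np.vstack(row))
E
```

```text
up scene 0.47 0.2717 4.1237 [ 0.0205 -0.0205] [ 0.0002 -0.0002]
low scene 0.5773 -0.0032 -19.8866 [ 0.0204 -0.0204] [ 0.0035 -0.0035]
up top 0.4701 0.2699 4.0766 [ 0.0203 -0.0203] [ 0.0001 -0.0001]
low top 0.5771 -0.0038 -19.9797 [ 0.0204 -0.0204] [-0.0027  0.0027]
```

View pics/rect.png

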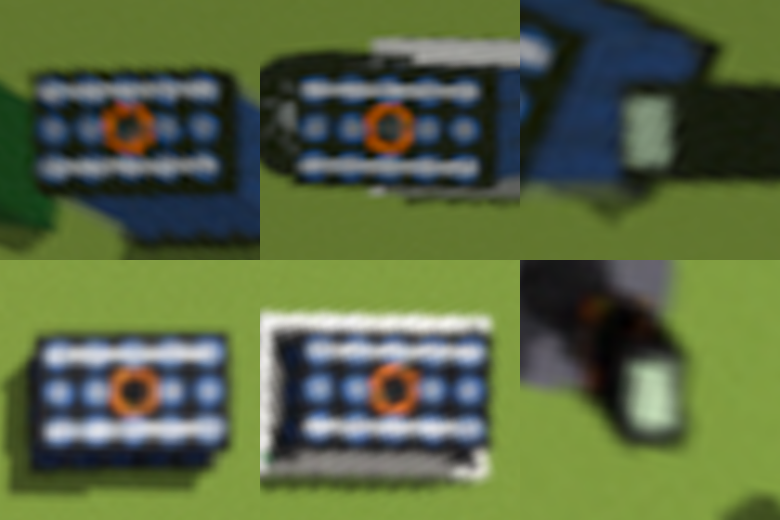

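```bash
cat > go.py <<'E'
import sys
from h import *
from scipy.spatial.transform import Rotation as R
def d(x,y,z,yaw):
    o=get_obs();Rc=R.from_euler('xyz',o['orientation'],degrees=True)
    t=Rc.inv().apply(np.array([x,y,z])-o['tool_pos'])*1000
    rv=(Rc.inv()*R.from_euler('xyz',[180,0,yaw],degrees=True)).as_rotvec()
    print('t',round(o['clock'],2),'pos',np.round(o['tool_pos'],4),'rpy',np.round(o['orientation'],2),'F',np.round(o['force'],1),'M',np.round(o['moment'],2),'open',round(o['opening'],4),'gf',round(o['gripper_force'],1))
    print('shift now mm',np.round(t,1),'turn',np.round(rv,4),'deg',np.round(np.degrees(rv),2))
    tf=R.from_euler('xyz',[180,0,yaw],degrees=True).inv().apply(np.array([x,y,z])-o['tool_pos'])*1000
    print('shift after turn mm',np.round(tf,1))
d(*map(float,sys.argv[1:5]))
E
python3 -m crank '[0,0,0,20,15,0,1, 0,0,0,32,23.5,0,1, 0,0,0,38,28,0,1, 0,0,0,38,28,0,1, 0,0,0,38,28,0,1]'
python3 -m crank '[0,0,0,38,28,0,1, 0,0,0,38,28,0,1, 0,0,0,38,28,0,1, 0,0,0,26,19,0,1, 0,0,0,10,9,0,1]'
python3 -m crank '[0,0,-0.166,0,0,0,1, 0,0,-0.166,0,0,0,1, 0,0,-0.166,0,0,0,1, 0,0,0,0,0,0,1]'
python3 go.py .470 .271 .026 4.1
```

```text
clock: 2.33
tool_pos: [0.3801, 0.4323, 0.2268]
orientation: [-180.0, -0.0, -24.4]
force: [0.9, 0.3, 0.1]
opening: 0.0877
gripper_force: 0.0
clock: 2.95
tool_pos: [0.4703, 0.2683, 0.2268]
orientation: [-180.0, -0.0, -24.5]
force: [0.4, 0.2, 0.4]
opening: 0.0877
gripper_force: 0.0
clock: 3.45
tool_pos: [0.4695, 0.2706, 0.2266]
orientation: [-180.0, -0.0, 4.1]
force: [-0.1, 1.1, 0.1]
opening: 0.0875
gripper_force: 0.0
t 3.45 pos [0.4695 0.2706 0.2266] rpy [-179.99   -0.      4.09] F [-0.1  1.1  0.1] M [-0.04 -0.01 -0.02] open 0.0875 gf 0.0
shift now mm [  0.5  -0.3 200.6] turn [-0.0001 -0.     -0.0002] deg [-0.01 -0.   -0.01]
shift after turn mm [  0.5  -0.4 200.6]
```

```bash

python3 -m crank '[0,0,0,0.5,-0.4,30,1, 0,0,0,0,0,40,1, 0,0,0,0,0,35,1, 0,0,0,0,0,25,1, 0,0,0,0,0,20,1]'
python3 -m crank '[0,0,0,0,0,18,1, 0,0,0,0,0,15,1, 0,0,0,0,0,11,1, 0,0,0,0,0,6.5,1, 0,0,0,0,0,0,1]'
python3 -m crank '[0,0,0,0,0,0,0.5, 0,0,0,0,0,0,0.5, 0,0,0,0,0,0,0.5, 0,0,0,0,0,0,0.5, 0,0,0,0,0,0,0.5]'
python3 go.py .470 .271 .15 4.1
```

```text
clock: 4.08
tool_pos: [0.4698, 0.2708, 0.0755]
orientation: [180.0, 0.0, 3.9]
force: [0.4, 0.4, 0.3]
opening: 0.0878
gripper_force: 0.0
clock: 4.7
tool_pos: [0.4701, 0.2709, 0.0258]
orientation: [180.0, 0.0, 4.1]
force: [0.1, -0.3, 0.1]
opening: 0.0879
gripper_force: 0.0
clock: 5.32
tool_pos: [0.4703, 0.2712, 0.0264]
orientation: [-180.0, -0.0, 4.1]
force: [-0.6, 0.0, 5.4]
opening: 0.064
gripper_force: 30.0
t 5.33 pos [0.4703 0.2712 0.0264] rpy [-1.7998e+02 -2.0000e-02  4.1400e+00] F [-0.6  0.   5.4] M [-0.04  0.48 -0.09] open 0.064 gf 30.0
shift now mm [-3.000e-01  1.000e-01 -1.236e+02] turn [-0.0004 -0.0004  0.0007] deg [-0.02 -0.02  0.04]
shift after turn mm [  -0.4    0.2 -123.6]
```

```bash

python3 -m crank '[0,0,0,0,0,-8,0.5, 0,0,0,0,0,-15,0.5, 0,0,0,0,0,-25,0.5, 0,0,0,0,0,-30,0.5, 0,0,0,0,0,-30,0.5]'
python3 -m crank '[0,0,0,0,0,-22,0.5, 0,0,0,0,0,-10,0.5, 0,0,0,0,0,0,0.5]'
python3 go.py .577 -.0035 .166 -19.93
```

```text
clock: 5.95
tool_pos: [0.4698, 0.2707, 0.1355]
orientation: [180.0, 0.0, 4.1]
force: [0.8, 0.5, -6.8]
opening: 0.0638
gripper_force: 30.0
clock: 6.32
tool_pos: [0.4701, 0.2711, 0.1665]
orientation: [-180.0, -0.0, 4.1]
force: [-0.7, 0.4, -6.7]
opening: 0.0639
gripper_force: 30.0
t 6.33 pos [0.4701 0.2711 0.1665] rpy [-1.7995e+02 -3.0000e-02  4.1300e+00] F [-0.7  0.4 -6.7] M [-0.03  0.03  0.03] open 0.0639 gf 30.0
shift now mm [ 86.8 281.6   0.3] turn [-1.000e-03 -3.000e-04  4.199e-01] deg [-5.000e-02 -2.000e-02  2.406e+01]
shift after turn mm [194.1 221.7   0.5]
```

```bash

python3 -m crank '[0,0,0,3,10,0,0.5, 0,0,0,7,22,0,0.5, 0,0,0,10,32,0,0.5, 0,0,0,12,40,0,0.5, 0,0,0,13,43,0,0.5]'
python3 -m crank '[0,0,0,13,43,0,0.5, 0,0,0,12,40,0,0.5, 0,0,0,9,28,0,0.5, 0,0,0,5,16,0,0.5, 0,0,0,2.8,7.6,0,0.5]'
python3 -m crank '[0,0,0.06,0,0,0,0.5, 0,0,0.15,0,0,0,0.5, 0,0,0.15,0,0,0,0.5, 0,0,0.06,0,0,0,0.5, 0,0,0,0,0,0,0.5]'
python3 go.py .577 -.0035 .118 -19.93
python3 - <<'E'
from rect import *
from fit import ring
g=get_obs()['tool_pos'];z=g[2]-.026+.07
row=[]
for c in('scene','top'):
    im=eyes.snapshot(c);cv2.imwrite(f'pics/{c}1.png',im)
    row.append(np.hstack([cv2.resize(rectify(c,im,.577,-.0035,-19.93,z,.1)[0],(300,300)),cv2.resize(rectify(c,im,.577,-.0035,-19.93,.092,.1)[0],(300,300))]))
cv2.imwrite('pics/rect1.png',np.vstack(row))
E
```

```text
clock: 6.95
tool_pos: [0.5254, 0.1259, 0.1649]
orientation: [179.9, 0.1, 4.2]
force: [1.4, 0.7, -5.3]
opening: 0.0641
gripper_force: 30.0
clock: 7.58
tool_pos: [0.5768, -0.0045, 0.1652]
orientation: [180.0, 0.1, 4.1]
force: [-0.6, -0.6, -6.0]
opening: 0.0639
gripper_force: 30.0
clock: 8.2
tool_pos: [0.5768, -0.0029, 0.1658]
orientation: [180.0, 0.0, -19.8]
force: [-0.4, -0.5, -5.8]
opening: 0.0637
gripper_force: 30.0
t 8.2 pos [ 0.5768 -0.0029  0.1658] rpy [ 1.800e+02  2.000e-02 -1.985e+01] F [-0.4 -0.5 -5.8] M [-0.01  0.01  0.02] open 0.0637 gf 30.0
shift now mm [ 0.4  0.5 47.8] turn [0.0001 0.0004 0.0015] deg [0.   0.02 0.08]
shift after turn mm [ 0.3  0.5 47.8]
```

View pics/rect1.png

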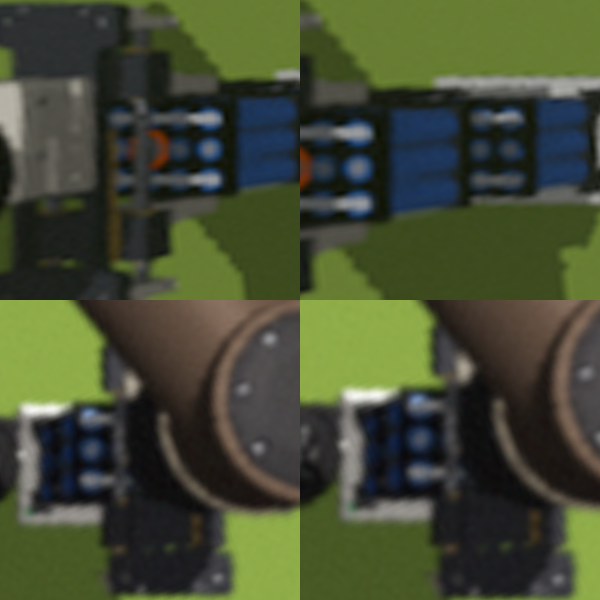

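```bash

python3 -m crank '[0,0,0,0.3,0.5,6,0.5, 0,0,0,0,0,12,0.5, 0,0,0,0,0,12,0.5, 0,0,0,0,0,8,0.5, 0,0,0,0,0,4,0.5]'
python3 -m crank '[0,0,0,0,0,1.5,0.5, 0,0,0,0,0,1,0.5, 0,0,0,0,0,1,0.5, 0,0,0,0,0,0.5,0.5, 0,0,0,0,0,0,0.5]'
python3 go.py .577 -.0035 .118 -19.93
```

```text
clock: 8.93
tool_pos: [0.5769, -0.0043, 0.1231]
orientation: [180.0, 0.1, -19.9]
force: [-0.2, -0.2, -6.0]
opening: 0.0639
gripper_force: 30.0
clock: 9.55
tool_pos: [0.5772, -0.0041, 0.1201]
orientation: [-180.0, -0.0, -19.9]
force: [0.8, -0.3, -5.6]
opening: 0.0637
gripper_force: 30.0
t 9.55 pos [ 0.5772 -0.0041  0.1201] rpy [-180.     -0.    -19.93] F [ 0.8 -0.3 -5.6] M [-0.07  0.01  0.01] open 0.0637 gf 30.0
shift now mm [-0.4 -0.5  2.1] turn [-0.     -0.      0.0001] deg [-0. -0.  0.]
shift after turn mm [-0.4 -0.5  2.1]
```

```bash

python3 -m crank '[0,0,0,-0.2,-0.3,0.5,0.5, 0,0,0,0,0,0.5,0.5, 0,0,0,0,0,0.4,0.5, 0,0,0,0,0,0.3,0.5, 0,0,0,0,0,0,0.5]'
python3 -m crank '[0,0,0,0,0,0.3,0.5, 0,0,0,0,0,0.2,0.5, 0,0,0,0,0,0,0.5]'
python3 go.py .577 -.0035 .118 -19.93
```

```text
clock: 10.18
tool_pos: [0.5772, -0.0038, 0.1185]
orientation: [-180.0, -0.0, -19.9]
force: [-0.7, 0.7, -5.0]
opening: 0.0641
gripper_force: 30.0
clock: 10.55
tool_pos: [0.5772, -0.0038, 0.1185]
orientation: [-180.0, -0.0, -19.9]
force: [-4.2, 0.8, 4.1]
opening: 0.0637
gripper_force: 30.0
t 10.55 pos [ 0.5772 -0.0038  0.1185] rpy [-1.7999e+02 -2.0000e-02 -1.9920e+01] F [-4.2  0.8  4.1] M [0.27 1.41 0.01] open 0.0637 gf 30.0
shift now mm [-0.3 -0.2  0.5] turn [-0.0001 -0.0004  0.0002] deg [-0.01 -0.02  0.01]
shift after turn mm [-0.3 -0.2  0.5]
```

```bash

python3 -m crank '[0,0,0,0,0,0,0.8, 0,0,0,0,0,0,0.85, 0,0,0,0,0,0,1, 0,0,0,0,0,0,1, 0,0,0,0,0,0,1]'
python3 -m crank '[0,0,0,0,0,-10,1, 0,0,0,0,0,-20,1, 0,0,0,0,0,-40,1, 0,0,0,0,0,-45,1, 0,0,0,0,0,-45,1]'
python3 -m crank '[0,0,0,0,0,-30,1, 0,0,0,0,0,-10,1, 0,0,0,0,0,0,1]'
python3 go.py .6245 -.259 .27 10.5
```

```text
clock: 11.18
tool_pos: [0.5772, -0.0038, 0.1178]
orientation: [180.0, 0.0, -19.9]
force: [0.4, -0.2, 0.1]
opening: 0.0872
gripper_force: 0.0
clock: 11.8
tool_pos: [0.577, -0.0039, 0.2802]
orientation: [-180.0, -0.0, -19.9]
force: [-0.1, -0.6, 0.0]
opening: 0.088
gripper_force: 0.0
clock: 12.18
tool_pos: [0.5771, -0.0037, 0.3183]
orientation: [-180.0, -0.0, -19.9]
force: [-0.5, 0.4, -0.7]
opening: 0.0879
gripper_force: 0.0
t 12.18 pos [ 0.5771 -0.0037  0.3183] rpy [-1.7996e+02 -4.0000e-02 -1.9930e+01] F [-0.5  0.4 -0.7] M [ 0.06  0.03 -0.01] open 0.0879 gf 0.0
shift now mm [131.6 223.9  48.2] turn [-0.0006 -0.0008 -0.5311] deg [-3.000e-02 -5.000e-02 -3.043e+01]
shift after turn mm [1.000e-01 2.597e+02 4.830e+01]
```

```bash
python3 - <<'E'
from rect import *
from fit import ring
np.set_printoptions(precision=4,suppress=True)
def tri(a,b):
    o1,d1=ray('scene',a);o2,d2=ray('top',b);A=np.stack([d1,-d2],1);s=np.linalg.lstsq(A,o2-o1,rcond=None)[0]
    p,q=o1+d1*s[0],o2+d2*s[1];return (p+q)/2,np.linalg.norm(p-q)
print('big top',tri((197,253),(412,138)),'big bottom',tri((218,299),(397,158)))
im={c:cv2.imread(f'pics/{c}0.png') for c in('scene','top')}
cen=[]
for c in im:
    for z in (.178,):
        r,X,Y=rectify(c,im[c],.6245,-.259,10.5,z,.025,.00025)
        g=cv2.GaussianBlur(r.min(2),(5,5),0);m=((g>85)&(abs(X)<.014)&(abs(Y)<.02)).astype(np.uint8)
        if c=='top': m&=(r[...,1]-r[...,0].astype(int)<45).astype(np.uint8)
        n,l,st,_=cv2.connectedComponentsWithStats(m);k=1+np.argmax(st[1:,4]);pts=np.argwhere(l==k)[:,::-1].astype(np.float32)
        (cx,cy),(w,h),a=cv2.minAreaRect(pts);lx=(cx-99.5)*.25;ly=-(cy-99.5)*.25
        yy=np.radians(10.5);print(c,'patch local mm',lx,ly,'size',w*.25,h*.25,'ang',a,'world',.6245+(lx*np.cos(yy)-ly*np.sin(yy))/1e3,-.259+(lx*np.sin(yy)+ly*np.cos(yy))/1e3, 'hi',g.max())
for c in('scene','top'):
    i=eyes.snapshot(c);cv2.imwrite(f'pics/{c}2.png',i)
i=cv2.imread('pics/scene2.png')
try: print('stack scene',strips('scene',i,.577,-.0037,-19.93,.162)); print(ring('scene',i,proj('scene',[.577,-.0037,.162])[0],.162))
except Exception as e: print(e)
cv2.imwrite('pics/v2.png',np.hstack([cv2.resize(i[120:300,180:400],(440,360),interpolation=cv2.INTER_CUBIC),cv2.resize(rectify('scene',i,.577,-.0037,-19.93,.162,.09)[0],(360,360))]))
E
```

```text
big top (array([ 0.7364, -0.3211,  0.2354]), np.float64(0.004224932321936296)) big bottom (array([ 0.7326, -0.3212, -0.0033]), np.float64(0.004951691654167678))
scene patch local mm -0.6107311248779297 -0.5815849304199219 size 19.966815948486328 12.181553840637207 ang 88.21009063720703 world 0.6240054810596751 -0.25968314314447716 hi 125
top patch local mm 1.125 -2.0 size 21.75 15.5 ang 90.0 world 0.6259706328219938 -0.2607614948489492 hi 182
stack scene (np.float64(0.5770436405129395), np.float64(-0.0035797314848958093), np.float64(-20.297080775066494), [np.float64(0.020471580870387657), np.float64(-0.020468482745211444)], [np.float64(-0.0025890025961407413), np.float64(0.0024833523466630887)])
([np.float64(317.77298147500875), np.float64(198.27280671094024)], array([ 0.5755, -0.0029,  0.162 ]))
```

View pics/v2.png

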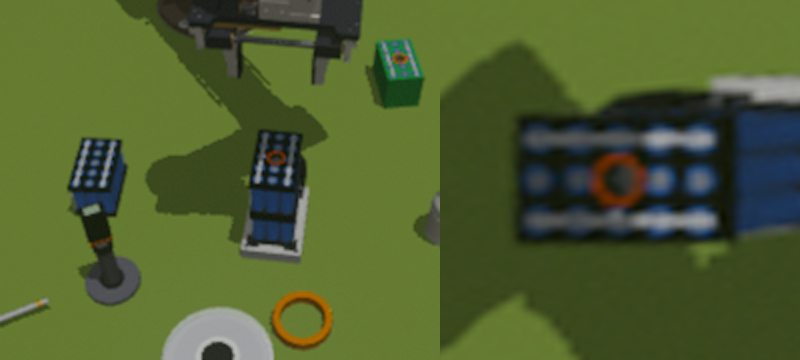

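```bash

python3 -m crank '[0,0,0,12,20,0,1, 0,0,0,22,37,0,1, 0,0,0,28,48,0,1, 0,0,0,28,48,0,1, 0,0,0,22,38,0,1]'
python3 -m crank '[0,0,0,15,24,0,1, 0,0,0,5.5,9.8,0,1, 0,0,0.17,0,0,0,1, 0,0,0.174,0,0,0,1, 0,0,0.174,0,0,0,1]'
python3 -m crank '[0,0,0.174,0,0,0,1, 0,0,0.174,0,0,0,1, 0,0,0.174,0,0,0,1, 0,0,0,0,0,0,1]'
python3 go.py .625 -.2602 .131 -79.5; python3 -c "from plant import *;print(get_obs()['joint_pos'])"
python3 - <<'E'
from h import *
i=eyes.snapshot('top');cv2.imwrite('pics/top3.png',i);from rect import *;from fit import ring
print(ring('top',i,proj('top',[.578,-.0037,.162])[0],.162)); print(strips('top',i,.577,-.0037,-19.93,.162))
E
```

```text
clock: 12.9
tool_pos: [0.617, -0.2234, 0.3159]
orientation: [180.0, 0.2, -20.0]
force: [1.9, 1.0, 0.8]
opening: 0.0879
gripper_force: 0.0
clock: 13.52
tool_pos: [0.6248, -0.2595, 0.3168]
orientation: [179.9, 0.1, -49.9]
force: [0.0, -0.3, 0.0]
opening: 0.0878
gripper_force: 0.0
clock: 14.02
tool_pos: [0.6249, -0.2596, 0.3171]
orientation: [179.9, 0.0, -79.4]
force: [-0.5, 0.2, 0.3]
opening: 0.0877
gripper_force: 0.0
t 14.03 pos [ 0.6249 -0.2596  0.3171] rpy [ 1.7994e+02  3.0000e-02 -7.9410e+01] F [-0.5  0.2  0.3] M [ 0.08 -0.04  0.07] open 0.0877 gf 0.0
shift now mm [  0.8  -0.2 186.1] turn [0.0011 0.0006 0.0016] deg [0.06 0.03 0.09]
shift after turn mm [  0.6   0.  186.1]
[-6.09856367e+00  1.85838060e+01  9.41575589e+00 -1.37541727e-02
 -8.09030128e+01  1.66900855e+01]
([np.float64(316.8267937219731), np.float64(187.21860986547085)], array([ 0.57969999, -0.00568528,  0.162     ]))
(np.float64(0.5800615824342515), np.float64(0.006186924635380526), np.float64(-18.065552422618445), [np.float64(0.013917390191121374), np.float64(-0.011321109129496158)], [np.float64(-0.05874234259453756), np.float64(-0.016027133269709618)])
```

```bash

python3 -m crank '[0,0,0,0.6,0,20,1, 0,0,0,0,0,35,1, 0,0,0,0,0,35,1, 0,0,0,0,0,30,1, 0,0,0,0,0,25,1]'
python3 -m crank '[0,0,0,0,0,18,1, 0,0,0,0,0,12,1, 0,0,0,0,0,8,1, 0,0,0,0,0,3,1, 0,0,0,0,0,0,1]'
python3 go.py .625 -.2602 .131 -79.5
python3 - <<'E'
from h import *
i=eyes.snapshot('scene');j=eyes.snapshot('top');cv2.imwrite('pics/v3.png',np.hstack([cv2.resize(i[170:310,170:270],(400,560),interpolation=cv2.INTER_CUBIC),cv2.resize(j[110:250,340:440],(400,560),interpolation=cv2.INTER_CUBIC)]))
E
```

```text
clock: 14.7
tool_pos: [0.6247, -0.2605, 0.1712]
orientation: [179.9, 0.0, -79.3]
force: [0.3, 0.3, 0.1]
opening: 0.0876
gripper_force: 0.0
clock: 15.32
tool_pos: [0.6254, -0.2609, 0.1322]
orientation: [-180.0, -0.0, -79.5]
force: [-0.3, -0.2, 0.5]
opening: 0.0874
gripper_force: 0.0
t 15.32 pos [ 0.6254 -0.2609  0.1322] rpy [-1.7997e+02 -1.0000e-02 -7.9500e+01] F [-0.3 -0.2  0.5] M [ 0.1  -0.03  0.03] open 0.0874 gf 0.0
shift now mm [-0.8  0.3  1.2] turn [-0.0005 -0.0003 -0.0001] deg [-0.03 -0.01 -0.  ]
shift after turn mm [-0.8  0.3  1.2]
```

View pics/v3.png

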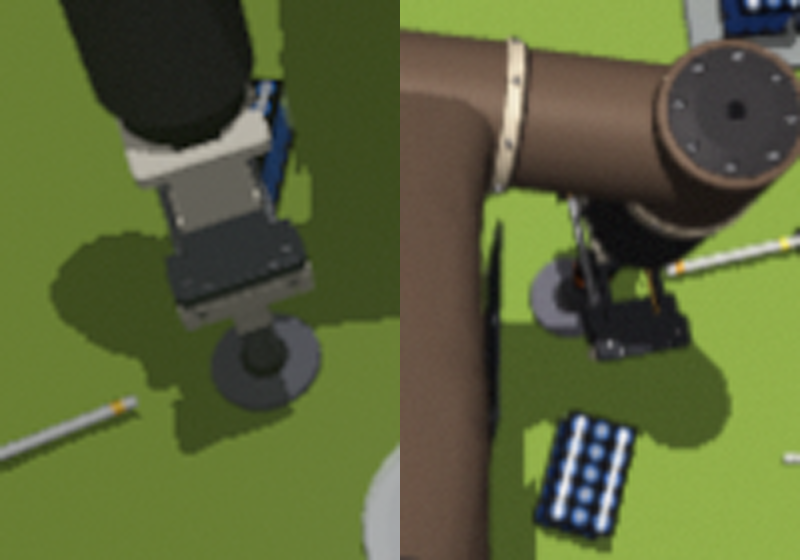

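```bash

python3 -m crank '[0,0,0,-0.4,0,1,0.1, 0,0,0,0,0,0,0.1, 0,0,0,0,0,0,0.1, 0,0,0,0,0,0,0.1, 0,0,0,0,0,0,0.1]'
python3 -m crank '[0,0,0,0,0,0,0.1, 0,0,0,0,0,0,0.1, 0,0,0,0,0,0,0.1]'
python3 go.py .625 -.2602 .131 -79.5
```

```text
clock: 16.05
tool_pos: [0.6251, -0.2605, 0.1309]
orientation: [-180.0, -0.0, -79.5]
force: [0.6, -0.2, -0.5]
opening: 0.0433
gripper_force: 0.0
clock: 16.42
tool_pos: [0.6251, -0.2605, 0.1308]
orientation: [180.0, -0.0, -79.5]
force: [-0.6, 0.0, 0.1]
opening: 0.0197
gripper_force: 30.0
t 16.43 pos [ 0.6251 -0.2605  0.1308] rpy [180.    -0.   -79.51] F [-0.6  0.   0.1] M [ 0.08 -0.03 -0.  ] open 0.0197 gf 30.0
shift now mm [-0.3  0.  -0.2] turn [ 0.0001 -0.     -0.0002] deg [ 0.   -0.   -0.01]
shift after turn mm [-0.3  0.  -0.2]
```

```bash

python3 -m crank '[0,0,0,0,0,-5,0.1, 0,0,0,0,0,-10,0.1, 0,0,0,0,0,-20,0.1, 0,0,0,0,0,-25,0.1, 0,0,0,0,0,-30,0.1]'
python3 -m crank '[0,0,0,0,0,-30,0.1, 0,0,0,0,0,-30,0.1, 0,0,0,0,0,-20,0.1, 0,0,0,0,0,-8,0.1, 0,0,0,0,0,0,0.1]'
python3 go.py .577 -.004 .306 -79.5
python3 - <<'E'
from h import *
for c in ('scene','top'):
  i=eyes.snapshot(c);cv2.imwrite(f'pics/{c}4.png',i)
g=get_obs()['tool_pos'];a=g+[0,0,.019];print([proj('scene',a-[0,0,d])[0] for d in(.138,.053,.038)],[proj('top',a-[0,0,d])[0] for d in(.138,.053,.038)])
for c in('scene','top'):
  for n in('probe','probe_ring','probe_grip'): print(c,n,[(round(r['p'],2),np.round(r['location'],1)) for r in spotter.place_of(c,n)])
E
```

```text
clock: 17.05
tool_pos: [0.6249, -0.2604, 0.222]
orientation: [180.0, 0.0, -79.5]
force: [1.3, -0.7, -1.3]
opening: 0.02
gripper_force: 30.0
clock: 17.68
tool_pos: [0.6251, -0.2604, 0.3092]
orientation: [-180.0, -0.0, -79.5]
force: [-0.1, -0.1, -1.4]
opening: 0.0198
gripper_force: 30.0
t 17.68 pos [ 0.6251 -0.2604  0.3092] rpy [-179.95   -0.    -79.52] F [-0.1 -0.1 -1.4] M [0.03 0.   0.05] open 0.0198 gf 30.0
shift now mm [-260.9    0.7    3.2] turn [-0.0008 -0.     -0.0003] deg [-0.05 -0.   -0.02]
shift after turn mm [-260.9    0.6    3.2]
[array([224.21643396, 222.15051822]), array([217.61642301, 200.6509039 ]), array([216.35088407, 196.53012404])] [array([391.58076819, 173.39986831]), array([396.90164582, 167.36880581]), array([397.91447947, 166.22039721])]
scene probe [(0.93, array([205.2, 272.1])), (0.55, array([222.6, 219.4]))]
scene probe_ring [(0.7, array([157.4, 288.9])), (0.55, array([218.6, 201.6]))]
scene probe_grip [(0.63, array([132.5, 298.3]))]
top probe [(0.56, array([402.7, 177.2])), (0.49, array([392.1, 171.3]))]
top probe_ring [(0.58, array([434.7, 169.2])), (0.37, array([395.6, 167.4]))]
top probe_grip [(0.78, array([452.6, 165.2])), (0.54, array([400.9, 161. ]))]
```

```bash

python3 -m crank '[0,0,0,-12,0,0,0.1, 0,0,0,-25,0,0,0.1, 0,0,0,-35,0.3,0,0.1, 0,0,0,-40,0.3,0,0.1, 0,0,0,-40,0,0,0.1]'
python3 -m crank '[0,0,0,-38,0,0,0.1, 0,0,0,-32,0,0,0.1, 0,0,0,-22,0,0,0.1, 0,0,0,-12,0,0,0.1, 0,0,0,-5,0,0,0.1]'
python3 -m crank '[0,0,0,0,0,5,0.1, 0,0,0,0,0,5,0.1, 0,0,0,0,0,2,0.1, 0,0,0,0,0,0,0.1, 0,0,0,0,0,0,0.1]'
python3 go.py .577 -.004 .292 -79.5
python3 - <<'E'
from h import *
g=np.array(get_obs()['tool_pos']);im={}
for c in('scene','top'):
  im[c]=eyes.snapshot(c);cv2.imwrite(f'pics/{c}5.png',im[c])
g2=np.array(get_obs()['tool_pos']);print(g2)
for c in im:
  P=lambda d:proj(c,[g2[0],g2[1],g2[2]-d])[0]
  print(c,'tip',P(.119),'ring',P(.034),'TCP',P(0),'mouth',proj(c,[.577,-.0038,.162])[0])
q=proj('scene',[.577,-.0038,.18])[0].astype(int);s=im['scene'][q[1]-40:q[1]+30,q[0]-35:q[0]+35]
q=proj('top',[.577,-.0038,.2])[0].astype(int);t=im['top'][q[1]-35:q[1]+35,q[0]-35:q[0]+35]
cv2.imwrite('pics/v5.png',np.hstack([cv2.resize(s,(400,400),interpolation=cv2.INTER_CUBIC),cv2.resize(t,(400,400),interpolation=cv2.INTER_CUBIC)]))
E
```

```text
clock: 18.7
tool_pos: [0.5963, -0.1094, 0.309]
orientation: [-180.0, 0.0, -79.5]
force: [0.2, -0.9, -1.0]
opening: 0.0199
gripper_force: 30.0
clock: 19.32
tool_pos: [0.5768, -0.0033, 0.309]
orientation: [-180.0, -0.0, -79.5]
force: [0.8, 0.2, -1.8]
opening: 0.0198
gripper_force: 30.0
clock: 19.95
tool_pos: [0.5771, -0.0041, 0.297]
orientation: [-180.0, -0.0, -79.5]
force: [0.5, -0.0, -1.6]
opening: 0.02
gripper_force: 30.0
t 19.95 pos [ 0.5771 -0.0041  0.297 ] rpy [-1.7999e+02 -1.0000e-02 -7.9530e+01] F [ 0.5 -0.  -1.6] M [ 0.09  0.01 -0.01] open 0.02 gf 30.0
shift now mm [-0.2  0.1  5. ] turn [-0.0001 -0.0001 -0.0005] deg [-0.01 -0.01 -0.03]
shift after turn mm [-0.2  0.1  5. ]
[ 0.57712488 -0.00401488  0.29701469]
scene tip [317.53749867 195.01369645] ring [317.66952717 173.45150485] TCP [317.72735461 164.00201256] mouth [317.57922855 198.73338186]
top tip [316.39208691 187.05069812] ring [316.70912701 181.89787461] TCP [316.84823419 179.63762082] mouth [316.27407539 187.98491227]
```

View pics/v5.png

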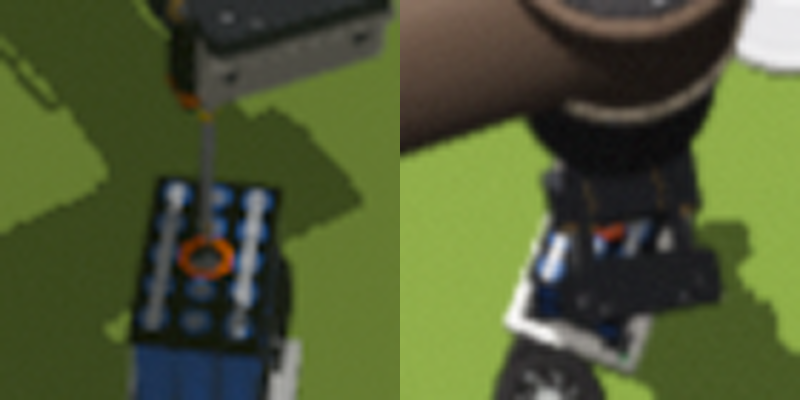

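```bash
python3 - <<'E'
from h import *
from fit import ring
np.set_printoptions(precision=2,suppress=True,linewidth=200)
i=cv2.imread('pics/scene5.png').astype(float)
print('gasket',ring('scene',i,[317.5,198.5],.162))
print(ring('scene',cv2.imread('pics/scene0.png'),[317.5,213.7],.092)[0],proj('scene',[.577,-.0036,.092]))
for r in range(168,204):
    print(r,[tuple(int(v) for v in i[r,c]) for c in range(313,323)])
E
```

```text
gasket ([np.float64(318.6574712643678), np.float64(198.56700473292764)], array([ 0.58, -0.  ,  0.16]))
[np.float64(317.5851995114007), np.float64(213.70622964169382)] [[317.55 214.2 ]]
168 [(8, 21, 18), (10, 21, 16), (16, 24, 21), (42, 51, 49), (62, 71, 72), (70, 78, 79), (68, 76, 77), (65, 73, 74), (56, 63, 62), (49, 56, 54)]
169 [(8, 26, 28), (12, 23, 19), (11, 24, 18), (45, 54, 53), (67, 75, 76), (69, 78, 79), (67, 76, 77), (69, 78, 79), (66, 75, 76), (65, 72, 74)]
170 [(12, 40, 57), (9, 32, 53), (9, 30, 48), (42, 54, 62), (66, 76, 81), (68, 76, 78), (69, 77, 78), (69, 77, 78), (68, 76, 77), (67, 75, 76)]
171 [(15, 51, 68), (4, 43, 79), (6, 45, 83), (20, 49, 77), (55, 68, 77), (67, 75, 77), (68, 76, 77), (64, 75, 75), (58, 74, 72), (54, 73, 68)]
172 [(23, 58, 60), (7, 42, 68), (11, 44, 78), (18, 54, 77), (45, 63, 66), (64, 72, 71), (61, 76, 75), (48, 76, 71), (38, 73, 62), (32, 73, 61)]
173 [(27, 68, 57), (22, 58, 51), (21, 55, 44), (21, 67, 63), (33, 77, 81), (50, 73, 79), (42, 72, 71), (25, 76, 67), (28, 72, 58), (29, 72, 58)]
174 [(27, 72, 57), (28, 73, 59), (29, 72, 58), (25, 
[... 3613 characters left out ...]
4, 103), (26, 38, 53), (39, 45, 42), (46, 50, 47), (56, 59, 56), (51, 55, 54), (30, 47, 68), (0, 66, 143), (76, 74, 146)]
200 [(8, 31, 66), (1, 41, 96), (28, 50, 88), (44, 54, 67), (49, 57, 62), (54, 59, 63), (52, 61, 77), (26, 66, 126), (0, 70, 150), (75, 64, 119)]
201 [(8, 22, 19), (7, 33, 68), (13, 44, 95), (25, 49, 90), (30, 50, 89), (36, 55, 96), (34, 60, 108), (0, 63, 137), (0, 58, 133), (38, 42, 69)]
202 [(11, 23, 19), (13, 22, 21), (32, 33, 56), (68, 54, 81), (72, 59, 90), (38, 48, 99), (17, 44, 96), (12, 35, 68), (12, 23, 17), (15, 25, 19)]
203 [(12, 25, 21), (37, 31, 19), (61, 44, 29), (90, 65, 47), (94, 72, 53), (65, 52, 39), (44, 34, 18), (14, 24, 19), (23, 28, 23), (64, 43, 24)]
```

```bash

python3 -m crank '[0,0,0,0.4,0.1,3,0.1, 0,0,0,0,0,4,0.1, 0,0,0,0,0,5,0.1, 0,0,0,0,0,4,0.1, 0,0,0,0,0,0,0.1]'
python3 go.py .577 -.0045 .1958 -79.5
python3 -c "
from h import *
i=eyes.snapshot('scene');cv2.imwrite('pics/scene6.png',i)
for r in range(174,203): print(r,[tuple(int(v) for v in i[r,c]) for c in range(314,323)])"
```

```text
clock: 20.68
tool_pos: [0.5768, -0.0044, 0.2804]
orientation: [180.0, -0.0, -79.5]
force: [-0.1, -0.1, -1.3]
opening: 0.0195
gripper_force: 30.0
t 20.68 pos [ 0.5768 -0.0044  0.2804] rpy [179.95  -0.   -79.51] F [-0.1 -0.1 -1.3] M [ 0.03 -0.02 -0.04] open 0.0195 gf 30.0
shift now mm [ 0.1 -0.3 84.6] turn [ 0.0008 -0.     -0.0003] deg [ 0.05 -0.   -0.01]
shift after turn mm [ 0.2 -0.2 84.6]
174 [(9, 23, 18), (14, 25, 20), (40, 49, 46), (63, 72, 72), (68, 76, 77), (70, 78, 79), (67, 74, 75), (61, 68, 68), (62, 69, 70)]
175 [(6, 32, 54), (7, 35, 62), (38, 49, 63), (60, 69, 69), (68, 77, 78), (69, 77, 77), (68, 77, 78), (68, 76, 77), (68, 75, 76)]
176 [(5, 38, 70), (6, 40, 75), (30, 52, 71), (59, 70, 72), (69, 76, 77), (68, 77, 79), (67, 77, 78), (61, 75, 74), (57, 74, 71)]
177 [(17, 45, 50), (22, 50, 51), (22, 62, 63), (46, 74, 79), (60, 77, 80), (56, 76, 76), (50, 74, 68), (43, 74, 65), (36, 72, 61)]
178 [(27, 64, 52), (27, 68, 56), (20, 72, 68), (26, 77, 84), (30, 77, 86), (28, 75, 76), (27, 72, 57), (29, 74, 59), (31, 73, 60)]
179 [(29, 73, 59), (28, 71, 58), (25, 69, 62), (31, 71, 7
[... 2394 characters left out ...]
), (0, 50, 120), (0, 71, 151), (4, 59, 113)]
198 [(0, 39, 98), (10, 30, 57), (25, 35, 33), (37, 52, 56), (39, 55, 61), (27, 39, 39), (13, 29, 43), (0, 69, 143), (39, 78, 153)]
199 [(1, 43, 102), (26, 39, 52), (43, 46, 45), (53, 56, 54), (56, 59, 57), (44, 47, 46), (28, 46, 65), (0, 65, 142), (77, 76, 147)]
200 [(5, 41, 96), (27, 48, 88), (44, 54, 67), (47, 55, 62), (52, 58, 61), (49, 59, 76), (28, 67, 127), (0, 70, 151), (76, 66, 120)]
201 [(2, 31, 67), (9, 44, 95), (26, 49, 91), (31, 52, 91), (36, 54, 96), (29, 54, 101), (3, 63, 133), (0, 57, 134), (36, 40, 68)]
202 [(17, 27, 23), (34, 35, 57), (47, 45, 80), (46, 47, 88), (38, 48, 99), (17, 38, 87), (12, 29, 44), (15, 26, 21), (16, 25, 22)]
```

```bash

python3 -m crank '[0,0,0,0.1,-0.2,5,0.1, 0,0,0,0,0,7,0.1, 0,0,0,0,0,7,0.1, 0,0,0,0,0,5,0.1, 0,0,0,0,0,0,0.1]'
python3 -m crank '[0,0,0,0,0,5,0.1, 0,0,0,0,0,8,0.1, 0,0,0,0,0,8,0.1, 0,0,0,0,0,7,0.1, 0,0,0,0,0,4,0.1]'
python3 -m crank '[0,0,0,0,0,5,0.1, 0,0,0,0,0,7,0.1, 0,0,0,0,0,6,0.1, 0,0,0,0,0,3,0.1, 0,0,0,0,0,0,0.1]'
python3 go.py .577 -.0045 .1958 -79.5
```

```text
clock: 21.35
tool_pos: [0.577, -0.0045, 0.2563]
orientation: [179.9, -0.0, -79.5]
force: [-0.2, -0.6, -1.2]
opening: 0.02
gripper_force: 30.0
clock: 21.98
tool_pos: [0.577, -0.0045, 0.2242]
orientation: [180.0, -0.0, -79.5]
force: [-0.1, 0.3, -0.4]
opening: 0.0197
gripper_force: 30.0
clock: 22.6
tool_pos: [0.5771, -0.0045, 0.2036]
orientation: [180.0, -0.0, -79.5]
force: [-0.3, 0.7, -1.2]
opening: 0.0199
gripper_force: 30.0
t 22.6 pos [ 0.5771 -0.0045  0.2036] rpy [ 1.7998e+02 -1.0000e-02 -7.9510e+01] F [-0.3  0.7 -1.2] M [ 0.09 -0.05  0.05] open 0.0199 gf 30.0
shift now mm [0.  0.1 7.8] turn [ 0.0004 -0.0001 -0.0003] deg [ 0.02 -0.01 -0.01]
shift after turn mm [0.  0.1 7.8]
```

```bash

python3 -m crank '[0,0,0,0,0,3,0.1, 0,0,0,0,0,2.8,0.1, 0,0,0,0,0,1.5,0.1, 0,0,0,0,0,0.5,0.1, 0,0,0,0,0,0,0.1]'
python3 -m crank '[0,0,0,0,0,0,0.1, 0,0,0,0,0,0,0.1, 0,0,0,0,0,0,0.1, 0,0,0,0,0,0,0.1]'
python3 go.py .577 -.0045 .1958 -79.5
python3 -c "
from h import *
i=eyes.snapshot('scene');cv2.imwrite('pics/scene7.png',i);print(proj('scene',[[.577,-.0045,.162]]))
cv2.imwrite('pics/v7.png',cv2.resize(i[170:230,280:360],(800,600),interpolation=cv2.INTER_CUBIC))"
```

```text
clock: 23.22
tool_pos: [0.5773, -0.0044, 0.1961]
orientation: [-180.0, -0.0, -79.5]
force: [0.5, 0.0, -0.9]
opening: 0.02
gripper_force: 30.0
clock: 23.72
tool_pos: [0.5772, -0.0044, 0.1961]
orientation: [180.0, -0.0, -79.5]
force: [1.0, 0.6, -2.1]
opening: 0.0198
gripper_force: 30.0
t 23.73 pos [ 0.5772 -0.0044  0.1961] rpy [180.    -0.   -79.51] F [ 1.   0.6 -2.1] M [ 0.05 -0.09  0.01] open 0.0198 gf 30.0
shift now mm [0.  0.2 0.3] turn [ 0.     -0.     -0.0003] deg [ 0.   -0.   -0.01]
shift after turn mm [0.  0.2 0.3]
[[317.33610723 198.77449847]]
```

View pics/v7.png

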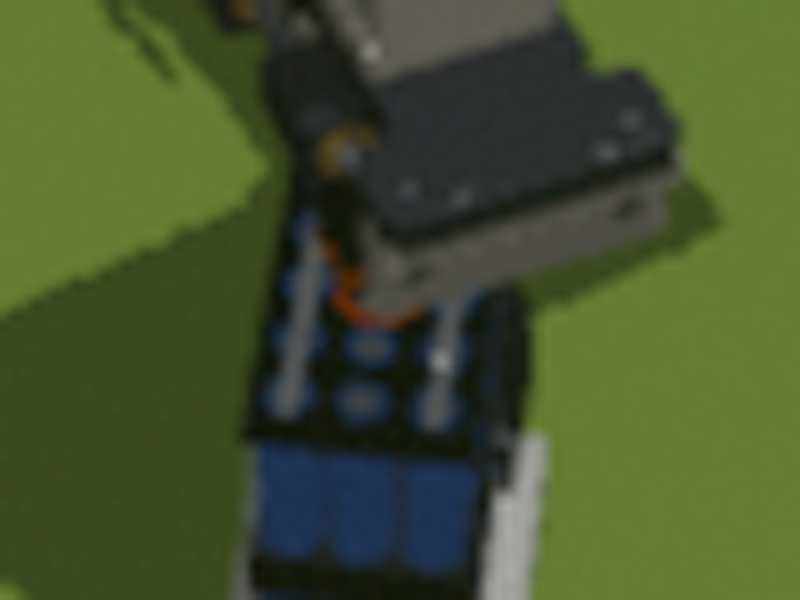

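The lid with the gasket sits square, and the finger hides the depth ring. The force readings show no contact, and the TCP height puts the ring level with the lid to within 0.5 mm.

```bash
python3 -c "
from plant import *
print(ctrl.close_job())"
```

```text
the job is handed in; nothing more can be done
None
```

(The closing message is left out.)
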